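Close the coin rinsing tank with its click-stop cap

ROBOT

A 6-joint arm with a two-finger parallel gripper is mounted at the origin on the work surface. World frame = base frame: x ahead of the robot, y to its left, z up, the work surface at z = 0. Lengths are in m, angles in rad, forces in N, time in s.
With the tool pointing down it reaches from about 0.375 to 0.9 m from the base axis. Payload 3.1 kg.
Tool frame: the origin (TCP) lies midway between the tips of the shut fingers; the grasp point (between the pads) lies 19 mm behind it; z points along the fingers, y is the line along which they close (so a half turn about z gives the same grasp; the last joint's range is limited). The gripper opens to 85 mm and grips with 20 to 120 N. Pads are 22 mm wide; open, the fingers measure 114 mm over their backs; the gripper's body (76 mm by 85 mm) begins 54 mm behind the grasp point. The pads swing forward as they close: fully open they stand 13 mm farther back than shut.
Start: joints at [-1.286, 0.527, 1.433, -0, 1.181, -0.178], TCP at [0.28, -0.559, 0.231] pointing down, gripper open.
Joint ranges: [-3.08, 3.08], [-0.75, 2.2], [0.22, 2.44], [-1.43, 4.57], [0, 2.65], [-2.85, 2.85]. Speed limits (rad/s): [2.79, 2.79, 3.14, 3.14, 3.14, 3.14].

INTERFACE

Orientations are given as a unit quaternion [x, y, z, w].
In Python, from station import manip gives the robot as it stands. The module is installed in compiled form; this text tells all that it offers.
- The arm moves only by the tool apply_moves, never from a script. Its arguments are lists of equal length, an entry for each row: "claw": the gripper's target within -1 to 1 (fully open at 1, half-way at 0, shut at -1); "travel": the shift along the tool's x, y, z scaled (see below), a list of three; "turn": the turn, a rotation vector about the tool's x, y, z scaled (see below), a list of three. In form: {"claw": [claw, ...], "travel": [[dx, dy, dz], ...], "turn": [[rx, ry, rz], ...]}. A call has 1 to 5 rows; each row is the pose to reach, as a shift and turn from the pose commanded when the call began, along the tool's axes at that moment, turning the shorter way round; what a row does not reach only later rows make up. The controller multiplies each number of a shift by 800 mm and each number of a turn by 180 degrees. A row lasts 1/12 s, in which the tool goes at most 41.7 mm and 7.16 degrees, less where a joint would pass 70% of its speed; a pose out of reach is approached as far as the arm can. A call with a number of a shift or a turn outside -1 to 1 is refused whole. A call with a gripper value outside its range is refused whole. The fingers move at their own pace and stop on an object; "newtons" is the grip in N (left out, the last holds). Time passes only in rows, so rows that repeat a pose let the fingers close. It gives the time, the measured TCP pose, the force, the opening and the grip force at its end, in the units of the state.
- manip.sense(): the state, without advancing time (a new reading comes with each control period).
- manip.snapshot(name): name is "side" or "top" or "wrist"; returns a dict with "pixels" (384x512x3 uint8, red, green, blue), "depth" (384x512 float32, m along the optical axis (not along the pixel's ray), 0 where there is no reading), "intrinsics" (3x3 intrinsics, pixels), "R" (3x3) and "t" (3): a world point X has camera coordinates R X + t. Camera axes: x right, y down, z forward; pixel columns grow to the right and rows downward; lengths in m; the calibration is good to about 2 mm. A picture is of the moment at which its call begins.
- manip.sign_off(): hands the job in; it is judged then, once.
The state is a dict: "t": time; "q": joint angles; "qd": joint speeds; "tau": joint torques, N m; "tcp_pos": TCP position; "tool_rot": TCP orientation; "force": force on the tool from outside, world axes, zero at the start; "ft_torque": the same for the moment, N m; "finger_gap": opening from 0.0 (shut) to 1.0 (fully open); "gripper_force": force on a finger pad.
Only numpy, scipy, OpenCV 4.12 (cv2) and the standard library are available. Lean on these libraries where they do the work, as an engineer would, in place of code of your own. Each camera call takes 0.05 s, during which the arm holds its last target. There are 200 camera calls.

TASK

Close the coin rinsing tank: take the black cap from its wooden rest, seat it flat on the tank's filler with its key through the slot, and turn it clockwise (seen from above) until its ratchet clicks and slips once, stopping before a second click. Press only gently, let go of the cap, and leave everything else on the bench where it is.

Things in the scene. Friction and masses are not known exactly. Their poses are not given: they have to be found in the camera images.
- cap_grip (a point): Centre of the grip bar of the loose black cap (0.2 kg). The cap is a knurled disc 64 mm across and 12 mm high with an upright grip bar on top: 46 mm long (along this frame's x), 14 mm wide (y), 28 mm high. The point is 14 mm below the bar's top, 14 mm above the disc's upper face, 26 mm above its underside; z is up, the cap's axis.
- cap: The same cap; origin at the centre of the disc's underside. A steel T-shaped key hangs below. Inside, a ratchet joins disc and key: both turn together up to a load of about 0.2 N m; then the cap slips clockwise past the key, notch by notch, 18 degrees (0.314 rad) a click. The load falls to nothing at the crest, half-way; turn on past it, or the cap springs back into its old notch.
- cap_rest: The wooden rest, fixed: a ring 74 mm across, 24 mm high, with a 48 mm hole into which the key hangs; the disc's underside lies on the ring's top. Origin at its centre on the bench.
- key_end (a point): One end of the cap's key, 15 mm from the cap's axis, 12 mm below the disc's underside. The key is a level round bar 30 mm long, 8 mm thick, round-ended, along this frame's x, on a 7 mm stem; its lowest line is 16 mm below the disc. At the start it lies along the grip bar. When the ratchet clicks, it lags the grip bar by 18 degrees a click. Out of sight when in the filler.
- tank: The coin rinsing tank, fixed: a metal case 156 mm (its x) by 126 mm, 85 mm high, with a square steel filler block 60 x 60 x 30 mm at the centre of its top. Origin under its centre on the bench.
- filler (a point): Centre of the filler block's upper face, 115 mm above the bench. A slot 32 mm long (along this frame's x) and 10 mm wide with bevelled edges goes through the 6 mm face plate. The key passes it either way round until the disc lies flat. Below, it turns clockwise nearly freely to a hidden stop 26 to 86 degrees (0.45 to 1.5 rad) from the slot, new each time; there the ratchet slips.
- coin_stack: Bystander: a stack of loose coins, 38 mm across and 21 mm high, between the tank and the cap's rest.
- coin_pile: Bystander: a smaller stack of coins, 34 mm across and 13 mm high.
- jar_closed: Bystander: a glass jar with a black lid, 72 mm across, 110 mm high.
- jar_open: Bystander: an open glass jar, 68 mm across, 90 mm high.
- magnifier: Bystander: a magnifying glass lying flat, lens ring 90 mm across, black handle.
- soft_brush: Bystander: a brush lying on the bench.
- driver: Bystander: a screwdriver lying on the bench.
There are look-alikes about, which are no part of the job. There is more than one size of the cap; the job needs the middle-sized.

How it is judged:
On the way:
1. the cap is seated flat on the filler with its key through the slot, not yet turned (horizontal distance between cap_grip and filler below 0.005 m and z of cap_grip in the frame of filler below 0.0285 m and angle between the x axis of key_end and the x axis of filler, either way round below 0.2 rad and y of key_end in the frame of cap_grip below 0.002 m), for 0.1 s.
At the end, for the whole second after the job is handed in: The cap lies flat on the filler (axis within 5 mm of the filler's centre, lifted less than 2.5 mm, tilted less than 0.06 rad), its key turned under the plate (over 0.2 rad from the slot), and its ratchet has slipped clockwise by one click (0.31 rad), not two; the cap is released (horizontal distance between cap_grip and filler below 0.005 m and z of cap_grip in the frame of filler below 0.0285 m and angle between cap_grip's own z axis and vertical below 0.06 rad and angle between the x axis of key_end and the x axis of filler, either way round above 0.2 rad and y of key_end in the frame of cap_grip between 0.0032 and 0.0071 m); the robot touches nothing.
It fails at once if the ratchet is driven on to a second click (cap over 0.5 rad past the key) (y of key_end in the frame of cap_grip above 0.0072 m).
It fails at once if the ratchet is clicked backwards (y of key_end in the frame of cap_grip below -0.0035 m).
It fails at once if the cap is pressed or forced against the tank with more than 60 N (contact force between cap and tank above 60 N).
It fails at once if a bystander is moved more than 20 mm (distance of any of coin_stack, coin_pile, jar_closed, jar_open, magnifier, soft_brush, driver from where it was at the start of the episode above 0.02 m).
It also fails if it takes over 64 s, if anything falls off the work surface, if the arm or the gripper's body presses on something with over 40 N, if the wrist force passes 120 N, or if a joint passes its speed limit or range.

## Working session

There is one attempt and no reset: what is moved stays moved. The work goes in short steps, Python scripts to look and compute and a tool call to move; the robot and the scene stay as the last step left them, time stands still between calls to the robot, and variables do not carry over. Pictures are saved under pics/ and viewed, at most 10 in all, crops included, and the job is handed in when it is done.

Besides the shell and the picture viewer there is one more tool, called as a command line: name --argument value ..., lists and objects as JSON in quotes. apply_moves: Moves the arm, as the interface text tells. Shifts and turns lie within -1 to 1; 1 stands for 800 mm of shift or 180 degrees of turn. Its arguments: {"type":"object","properties":{"claw":{"type":"array","items":{"type":"number"}},"travel":{"type":"array","items":{"type":"array","items":{"type":"number"}}},"turn":{"type":"array","items":{"type":"array","items":{"type":"number"}}},"newtons":{"type":"number"}},"required":["claw","travel","turn"]}

```bash
mkdir -p pics
cat > h.py <<'E'
import numpy as np, cv2
from station import manip
def snap(n,save=None):
    s=manip.snapshot(n)
    if save: cv2.imwrite('pics/'+save,cv2.cvtColor(s['pixels'],cv2.COLOR_RGB2BGR))
    return s
def ray(s,u,v,z):
    K,R,t=[np.array(s[k]) for k in('intrinsics','R','t')]
    d=R.T@np.linalg.inv(K)@[u,v,1]; o=-R.T@t
    return o+d*(z-o[2])/d[2]
def cloud(s):
    K,R,t=[np.array(s[k]) for k in('intrinsics','R','t')]
    v,u=np.mgrid[:384,:512]; d=s['depth']
    p=np.stack([u,v,np.ones_like(u)],-1)@np.linalg.inv(K).T*d[...,None]
    return (p-t)@R
E
python3 - <<'E'
from h import *
a=snap('top','top1.png')
b=snap('side','side1.png')
im=np.hstack([a['pixels'],b['pixels']])
for s in(a,b): print(np.round(s['intrinsics'],1).tolist(),np.round(s['R'],3).tolist(),np.round(s['t'],3).tolist())
s=manip.sense();print({k:np.round(v,3).tolist() for k,v in s.items()})
E
```

```text
[[352.9, 0.0, 252.5], [0.0, 352.9, 187.4], [0.0, 0.0, 1.0]] [[-0.026, -1.0, -0.017], [-0.986, 0.028, -0.166], [0.166, 0.013, -0.986]] [0.032, 0.594, 1.168]
[[443.4, 0.0, 258.6], [0.0, 443.4, 194.8], [0.0, 0.0, 1.0]] [[-0.893, -0.45, -0.015], [-0.233, 0.49, -0.84], [0.385, -0.746, -0.543]] [0.51, 0.222, 0.992]
{'t': 0.1, 'q': [-1.286, 0.528, 1.434, 0.0, 1.181, -0.178], 'qd': [0.001, -0.001, -0.004, 0.001, -0.001, 0.0], 'tau': [-0.0, -44.33, -17.859, -0.0, 0.004, -0.0], 'tcp_pos': [0.279, -0.558, 0.23], 'tool_rot': [0.973, 0.23, -0.0, -0.001], 'force': [-0.892, -0.025, -0.107], 'ft_torque': [-0.016, 0.035, -0.014], 'gripper_force': 0.0, 'finger_gap': 1.005}
```

View pics/top1.png

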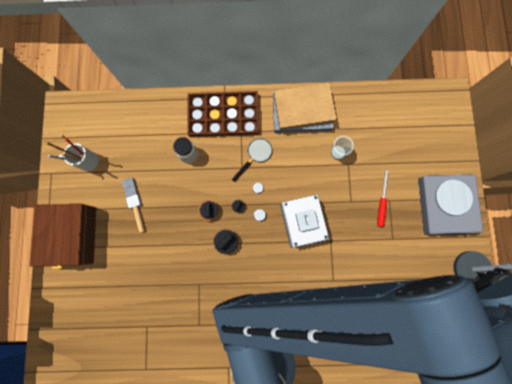

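View pics/side1.png

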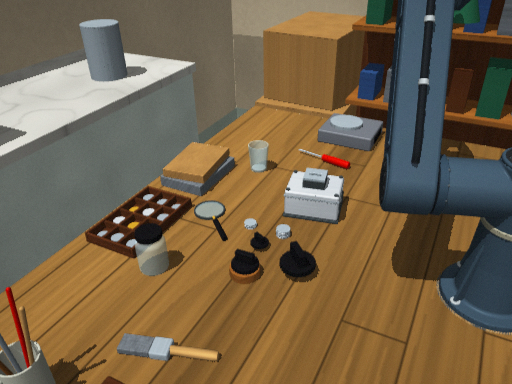

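The top view shows three black caps: at (209,211) on a wooden ring, (238,207) small and (226,242) large. The tank is at (306,220) with its filler slot near (307,219), and the coin stacks are at (260,214) and (258,188). Next I'll measure the caps and the filler.

Run:
```python
from h import *
a=snap('top');b=snap('side')
def up(s,r,c,h,w,k): return cv2.resize(s['pixels'][r:r+h,c:c+w],None,fx=k,fy=k,interpolation=cv2.INTER_CUBIC)
o=np.vstack([np.hstack([up(a,190,190,70,80,5),up(a,185,266,70,80,5)])]) 
o2=np.hstack([up(b,225,215,70,80,5),up(b,160,275,70,80,5)])[:245]
cv2.imwrite('pics/c1.png',cv2.cvtColor(np.vstack([o,o2])[:600],cv2.COLOR_RGB2BGR))
P=cloud(a)
g=a['pixels'].max(2)
m=(g<70)&(P[...,2]>.012)
m[:180]=0;m[270:]=0;m[:,:190]=0;m[:,260:]=0
n,l,st,c=cv2.connectedComponentsWithStats(m.astype(np.uint8))
for i in range(1,n):
    if st[i,4]<20: continue
    p=P[l==i]; zt=np.percentile(p[:,2],[5,50,98])
    print('cap',c[i].round(1),st[i].tolist(),zt.round(3),p.mean(0).round(4),'ext',np.ptp(p[:,:2],axis=0).round(3))
    for zc in [zt[2]-.012]:
        q=p[p[:,2]>zc]; w,V=np.linalg.eigh(np.cov(q[:,:2].T)); print('  bar',len(q),q.mean(0).round(4),(q[:,:2].max(0)+q[:,:2].min(0))/2,np.sqrt(w*12).round(4),np.degrees(np.arctan2(V[1,1],V[0,1])))
for z0,z1 in[(.105,.13),(.078,.092)]:
    m=(P[...,2]>z0)&(P[...,2]<z1); m[:185]=0;m[255:]=0;m[:,:270]=0;m[:,345:]=0
    q=P[m]; r=cv2.minAreaRect(q[:,:2].astype(np.float32)*1000); print('tank',len(q),q.mean(0).round(4),r)
```

```text
cap [238.4 206.1] [233, 201, 12, 12, 109] [0.017 0.022 0.043] [0.5334 0.0675 0.0259] ext [0.039 0.039]
  bar 28 [0.5356 0.0697 0.0397] [0.53567491 0.06957091] [0.0102 0.0324] 154.29983718385486
cap [209.3 210. ] [201, 202, 18, 17, 240] [0.032 0.037 0.067] [0.521  0.1668 0.043 ] ext [0.056 0.059]
  bar 59 [0.523 0.171 0.064] [0.52091738 0.17198947] [0.0151 0.0456] -176.7395855267625
cap [226.  241.6] [215, 230, 23, 24, 428] [0.033 0.037 0.076] [0.4115 0.1098 0.0531] ext [0.078 0.149]
  bar 99 [0.4117 0.1103 0.1075] [0.4119203  0.06917493] [0.0439 0.0797] 98.24311646678969
tank 326 [ 0.4736 -0.1546  0.1152] ((473.9901123046875, -155.1263427734375), (59.93852996826172, 60.78571319580078), 11.352147102355957)
tank 1309 [ 0.472  -0.1532  0.0851] ((473.9138488769531, -154.86856079101562), (149.84933471679688, 120.23847961425781), 11.567089080810547)
```

View pics/c1.png

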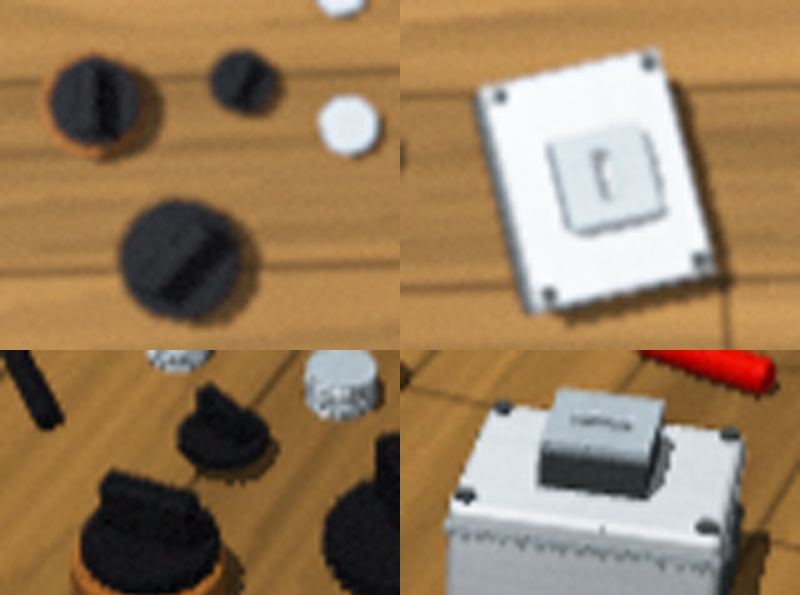

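The crop confirms that the middle-sized cap sits on the wooden ring with its bar near world x. The filler slot lies along the tank's long axis at about 11° yaw. I'll head towards the tank, turning as I go so that the last joint has room for the clockwise turn.

apply_moves --claw '[1,1,1,1,1]' --travel '[[0.038,-0.03,-0.01],[0.076,-0.06,-0.02],[0.114,-0.09,-0.03],[0.152,-0.12,-0.04],[0.19,-0.15,-0.05]]' --turn '[[0,0,-0.038],[0,0,-0.076],[0,0,-0.114],[0,0,-0.152],[0,0,-0.19]]'

```text
t: 0.62
tcp_pos: [0.3621, -0.3819, 0.2714]
tool_rot: [0.861, 0.508, 0.0, -0.0]
force: [0.8, -1.0, -0.2]
finger_gap: 1.0
gripper_force: 0.0
```

```bash
cat >> h.py <<'E'
from scipy.spatial.transform import Rotation as Ro
def yaw():
    M=Ro.from_quat(manip.sense()['tool_rot']).as_matrix(); return np.degrees(np.arctan2(M[1,0],M[0,0]))
def plan(p,yw,from_p=None,from_yaw=None):
    """shift/turn numbers (scaled) for an upright tool from a pose to p,yaw"""
    s=manip.sense(); p0=s['tcp_pos'] if from_p is None else from_p; y0=yaw() if from_yaw is None else from_yaw
    M=Ro.from_euler('z',y0,degrees=True).as_matrix()@np.diag([1,-1,-1])
    d=M.T@(np.array(p)-p0)
    dy=(yw-y0+180)%360-180
    print('tcp',np.round(p0,4),'yaw',round(y0,2),'q',np.round(s['q'],2),'shift',np.round(d/.8,4),'rows',round(np.linalg.norm(d)/.0417,1),'rz',round(-dy/180,4),'rows',round(abs(dy)/7.16,1))
E
python3 - <<'E'
from h import *
plan([.474,-.155,.33],100)
E
```

```text
tcp [ 0.3621 -0.3819  0.2714] yaw 61.07 q [-1.02  0.35  1.63  0.    1.17 -0.52] shift [ 0.3158 -0.0148 -0.0733] rows 6.2 rz -0.2163 rows 5.4
```

apply_moves --claw '[1,1,1,1,1]' --travel '[[0.048,-0.002,-0.012],[0.096,-0.004,-0.024],[0.144,-0.007,-0.035],[0.192,-0.009,-0.045],[0.24,-0.012,-0.055]]' --turn '[[0,0,-0.038],[0,0,-0.076],[0,0,-0.114],[0,0,-0.152],[0,0,-0.19]]'

```text
t: 1.03
tcp_pos: [0.4477, -0.2096, 0.3158]
tool_rot: [0.674, 0.739, 0.0, 0.0]
force: [0.8, -0.5, -0.2]
finger_gap: 1.001
gripper_force: 0.0
```

Run:
```python
from h import *
plan([.474,-.155,.33],130)
snap('wrist','w1.png')
```

```text
tcp [ 0.4477 -0.2096  0.3158] yaw 95.3 q [-0.66  0.25  1.64  0.    1.25 -0.76] shift [ 0.0649  0.039  -0.0177] rows 1.5 rz -0.1928 rows 4.8
```

View pics/w1.png

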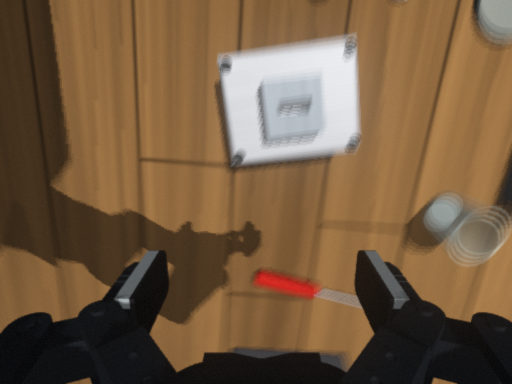

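The picture is blurred by motion. The filler is at about (290,107), with the slot visible at (295,105). I'll turn further, settle and measure.

apply_moves --claw '[1,1,1,1,1]' --travel '[[0.01,0.02,0],[0.02,0.04,0],[0.03,0.06,0],[0.04,0.08,0],[0.05,0.1,0]]' --turn '[[0,0,-0.038],[0,0,-0.076],[0,0,-0.114],[0,0,-0.152],[0,0,-0.19]]'

```text
t: 1.5
tcp_pos: [0.5239, -0.1641, 0.3151]
tool_rot: [0.427, 0.904, -0.0, -0.0]
force: [-1.1, -0.0, 0.3]
finger_gap: 1.005
gripper_force: 0.0
```

apply_moves --claw '[1,1,1,1,1]' --travel '[[0,0,0],[0,0,0],[0,0,0],[0,0,0],[0,0,0]]' --turn '[[0,0,-0.038],[0,0,-0.076],[0,0,-0.076],[0,0,-0.076],[0,0,-0.076]]'

```text
t: 1.92
tcp_pos: [0.5232, -0.1648, 0.3152]
tool_rot: [0.32, 0.947, 0.0, -0.0]
force: [0.0, 0.8, -0.7]
finger_gap: 0.998
gripper_force: 0.0
```

Run:
```python
from h import *
plan([.522,.171,.2],183)
s=snap('wrist','w2.png')
P=cloud(s)
m=(P[...,2]>.10)&(P[...,2]<.13)&(abs(P[...,0]-.474)<.07)&(abs(P[...,1]+.155)<.07)
q=P[m]; print('filler',len(q),q[:,2].mean(),cv2.minAreaRect(q[:,:2].astype(np.float32)*1000))
v,u=np.nonzero(m); print(u.min(),u.max(),v.min(),v.max())
cu,cv_=u.min()-5,v.min()-5
im=s['pixels'][cv_:v.max()+6,cu:u.max()+6]
np.save('w2.npy',s['pixels'])
cv2.imwrite('pics/w2c.png',cv2.cvtColor(cv2.resize(im,None,fx=5,fy=5,interpolation=cv2.INTER_CUBIC)[:600,:800],cv2.COLOR_RGB2BGR))
```

```text
tcp [ 0.5232 -0.1648  0.3152] yaw 142.68 q [-0.51  0.33  1.52 -0.    1.29 -1.43] shift [0.2557 0.3328 0.144 ] rows 8.5 rz -0.224 rows 5.6
filler 3121 0.11413483472790198 ((474.57659912109375, -151.9420928955078), (60.11997985839844, 60.151649475097656), 11.28640365600586)
202 282 77 158
```

View pics/w2c.png

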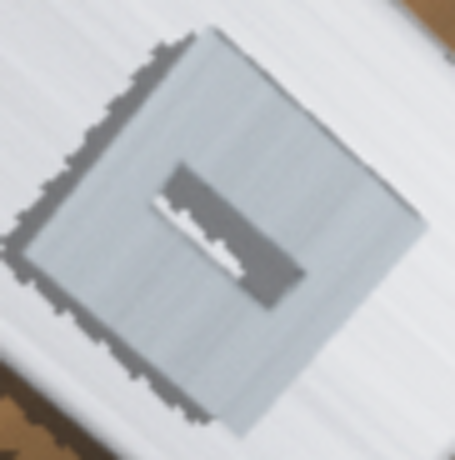

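The slot centre is at about pixel (243,119), and the slot is parallel to the block's edges at yaw ≈ 11.3°. Now to the cap.

apply_moves --claw '[1,1,1,1,1]' --travel '[[0.024,0.04,0],[0.048,0.08,0],[0.072,0.12,0.01],[0.096,0.16,0.02],[0.12,0.2,0.03]]' --turn '[[0,0,-0.036],[0,0,-0.072],[0,0,-0.108],[0,0,-0.144],[0,0,-0.18]]'

```text
t: 2.38
tcp_pos: [0.5435, 0.0221, 0.2914]
tool_rot: [0.04, 0.999, -0.0, 0.0]
force: [0.5, -0.7, -0.3]
finger_gap: 1.0
gripper_force: 0.0
```

Run:
```python
from h import *
plan([.562,.171,.22],183)
s=manip.sense()
```

```text
tcp [0.5435 0.0221 0.2914] yaw 175.41 q [-0.16  0.35  1.56  0.    1.23 -1.66] shift [-0.0081  0.1874  0.0892] rows 4.0 rz -0.0422 rows 1.1
```

apply_moves --claw '[1,1,1,1,1]' --travel '[[-0.002,0.045,0.02],[-0.004,0.09,0.04],[-0.006,0.135,0.06],[-0.008,0.18,0.08],[-0.008,0.187,0.089]]' --turn '[[0,0,-0.02],[0,0,-0.038],[0,0,-0.038],[0,0,-0.038],[0,0,-0.038]]'

```text
t: 2.8
tcp_pos: [0.5614, 0.1743, 0.2181]
tool_rot: [-0.019, 1.0, 0.001, -0.001]
force: [-1.0, -0.2, 0.2]
finger_gap: 0.998
gripper_force: 0.0
```

apply_moves --claw '[1,1,1]' --travel '[[0,0,0],[0,0,0],[0,0,0]]' --turn '[[0,0,0],[0,0,0],[0,0,0]]'

```text
t: 3.05
tcp_pos: [0.5628, 0.1682, 0.2208]
tool_rot: [-0.017, 1.0, -0.0, 0.001]
force: [-0.0, 0.4, 0.3]
finger_gap: 1.001
gripper_force: 0.0
```

Run:
```python
from h import *
s=snap('wrist','w3.png');P=cloud(s)
near=np.hypot(P[...,0]-.522,P[...,1]-.171)<.045
for z0,z1 in[(.058,.075),(.03,.042)]:
    m=near&(P[...,2]>z0)&(P[...,2]<z1)&(s['pixels'].max(2)<90); q=P[m]
    print(len(q),np.percentile(q[:,2],[5,50,95]).round(4),cv2.minAreaRect(q[:,:2].astype(np.float32)*1000),cv2.minEnclosingCircle(q[:,:2].astype(np.float32)*1000))
plan([.522,.171,.041],183)
```

```text
752 [0.0617 0.0631 0.0643] ((523.272705078125, 175.13771057128906), (45.95072555541992, 13.152605056762695), 1.9988269805908203) ((523.2149658203125, 174.85379028320312), 23.40829086303711)
2456 [0.0339 0.0352 0.0364] ((523.2545776367188, 174.13682556152344), (64.48076629638672, 63.87247085571289), 48.186729431152344) ((523.054931640625, 174.53338623046875), 32.69020462036133)
tcp [0.563  0.168  0.2211] yaw -178.04 q [ 0.1   0.49  1.54 -0.    1.11 -1.5 ] shift [0.0511 0.0056 0.2251] rows 4.4 rz -0.0058 rows 0.1
```

View pics/w3.png

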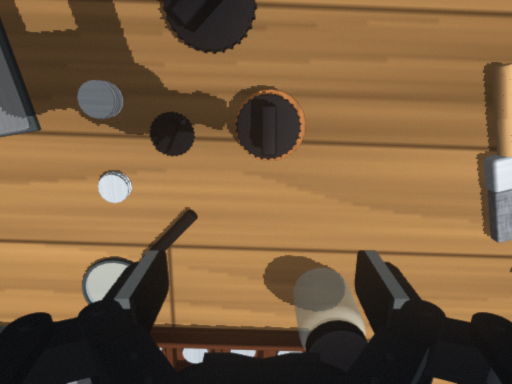

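The middle cap is at (270,125) on its orange ring, with its bar at about 2° yaw, already parallel to the pads. The fingers stay clear of the small cap at (172,134).

apply_moves --claw '[1,1,1,1,1]' --travel '[[0.03,0.008,0.03],[0.0495,0.008,0.07],[0.0495,0.008,0.12],[0.0495,0.008,0.17],[0.0495,0.008,0.2]]' --turn '[[0,0,0],[0,0,0],[0,0,0],[0,0,0],[0,0,0]]'

```text
t: 3.52
tcp_pos: [0.5217, 0.1727, 0.0584]
tool_rot: [-0.017, 1.0, -0.0, -0.001]
force: [-0.7, -0.1, 0.5]
finger_gap: 0.994
gripper_force: 0.0
```

apply_moves --claw '[1,1,1,0,-1]' --travel '[[0,0,0.01],[0,0,0.025],[0,0,0.025],[0,0,0.025],[0,0,0.025]]' --turn '[[0,0,0],[0,0,0],[0,0,0],[0,0,0],[0,0,0]]' --newtons 60

```text
t: 3.93
tcp_pos: [0.524, 0.1743, 0.0417]
tool_rot: [-0.018, 1.0, 0.0, 0.002]
force: [-0.3, -0.3, 0.5]
finger_gap: 0.75
gripper_force: 0.0
```

apply_moves --claw '[-1,-1,-1,-1,-1]' --travel '[[0,0,0],[0,0,0],[0,0,0],[0,0,0],[0,0,0]]' --turn '[[0,0,0],[0,0,0],[0,0,0],[0,0,0],[0,0,0]]'

```text
t: 4.35
tcp_pos: [0.523, 0.1746, 0.0409]
tool_rot: [-0.018, 1.0, 0.0, 0.001]
force: [-0.6, 0.0, 4.2]
finger_gap: 0.152
gripper_force: 59.4
```

apply_moves --claw '[-1,-1,-1,-1,-1]' --travel '[[0,0,0],[0,0,0],[0,0,0],[0,0,0],[0,0,0]]' --turn '[[0,0,0],[0,0,0],[0,0,0],[0,0,0],[0,0,0]]'

```text
t: 4.77
tcp_pos: [0.523, 0.1745, 0.041]
tool_rot: [-0.018, 1.0, 0.0, 0.001]
force: [-0.4, -0.6, 5.6]
finger_gap: 0.154
gripper_force: 59.4
```

Gripped, with an opening of 13 mm and 59 N. I'll lift and carry the cap towards the tank.

apply_moves --claw '[-1,-1,-1,-1,-1]' --travel '[[0,0,-0.02],[0,0,-0.06],[0,0,-0.11],[0,0,-0.16],[0,0,-0.2]]' --turn '[[0,0,0],[0,0,0],[0,0,0],[0,0,0],[0,0,0]]'

```text
t: 5.18
tcp_pos: [0.5224, 0.1745, 0.2022]
tool_rot: [-0.018, 1.0, 0.0, 0.0]
force: [0.1, 0.6, -1.7]
finger_gap: 0.155
gripper_force: 58.6
```

apply_moves --claw '[-1,-1,-1,-1,-1]' --travel '[[-0.005,-0.045,0],[-0.01,-0.09,0],[-0.015,-0.135,0],[-0.02,-0.18,0],[-0.025,-0.22,0]]' --turn '[[0,0,-0.01],[0,0,-0.02],[0,0,-0.03],[0,0,-0.04],[0,0,-0.052]]'

```text
t: 5.6
tcp_pos: [0.5484, -0.0025, 0.1998]
tool_rot: [-0.101, 0.995, 0.0, -0.001]
force: [1.5, 0.2, -1.9]
finger_gap: 0.149
gripper_force: 58.8
```

Run:
```python
from h import *
plan([.552,-.138,.2],191.3)
print(manip.sense()['force'],manip.sense()['finger_gap'])
```

```text
tcp [ 0.5484 -0.0025  0.1998] yaw -168.45 q [-0.21  0.47  1.66 -0.    1.02 -1.98] shift [ 0.0295 -0.1669 -0.0003] rows 3.3 rz 0.0014 rows 0.0
[ 1.4674206   0.21472239 -1.89848463] 0.14945793291895423
```

apply_moves --claw '[-1,-1,-1,-1,-1]' --travel '[[0.009,-0.05,0],[0.018,-0.1,0],[0.026,-0.145,0],[0.0295,-0.167,0],[0.0295,-0.167,0]]' --turn '[[0,0,0],[0,0,0],[0,0,0],[0,0,0],[0,0,0]]'

```text
t: 6.02
tcp_pos: [0.5526, -0.141, 0.1996]
tool_rot: [-0.097, 0.995, -0.001, 0.0]
force: [0.1, -0.3, -2.4]
finger_gap: 0.153
gripper_force: 58.8
```

apply_moves --claw '[-1,-1,-1,-1]' --travel '[[0,0,0],[0,0,0],[0,0,0],[0,0,0]]' --turn '[[0,0,0],[0,0,0],[0,0,0],[0,0,0]]'

```text
t: 6.35
tcp_pos: [0.552, -0.1347, 0.1999]
tool_rot: [-0.101, 0.995, 0.0, -0.0]
force: [0.5, 0.4, -2.2]
finger_gap: 0.15
gripper_force: 58.8
```

Run:
```python
from h import *
plan([.474,-.155,.2],191.3)
s=snap('wrist');P=cloud(s)
m=(P[...,2]>.10)&(P[...,2]<.125)&(abs(P[...,0]-.474)<.06)&(abs(P[...,1]+.155)<.06)
q=P[m]; print('wrist filler',len(q),np.median(q[:,2]),cv2.minAreaRect(q[:,:2].astype(np.float32)*1000))
M=Ro.from_quat(manip.sense()['tool_rot']).as_matrix();tc=np.array(manip.sense()['tcp_pos'])
# slot via dark pixels on filler
T=snap('top');S=snap('side');Q=cloud(T)
m=(Q[...,2]>.105)&(Q[...,2]<.125)&(abs(Q[...,0]-.474)<.06)&(abs(Q[...,1]+.155)<.06)
q=Q[m];print('top filler',len(q),cv2.minAreaRect(q[:,:2].astype(np.float32)*1000))
for n,X,C in(('top',T,Q),('wrist',s,P),('side',S,cloud(S))):
    L=(C-tc)@M
    m=(abs(L[...,0])<.05)&(abs(L[...,1])<.05)&(L[...,2]>-.02)&(L[...,2]<.04)&(X['pixels'].max(2)<90)
    v,u=np.nonzero(m);print(n,m.sum(), (u.min(),u.max(),v.min(),v.max()) if m.sum() else '')
    if m.sum():
        for a,b in((0,.012),(.001,.009),(.012,.04)):
            l=L[m&(L[...,2]>a)&(L[...,2]<b)]
            if len(l)>20: print('  ',a,b,len(l),l.min(0).round(4),l.max(0).round(4),cv2.minEnclosingCircle(l[:,:2].astype(np.float32)*1000))
a=cv2.resize(s['pixels'],(400,300));b=T['pixels'][170:270,220:353];c=S['pixels'][110:260,240:440]
o=np.vstack([np.hstack([a,cv2.resize(b,(400,300))]),np.hstack([cv2.resize(c,(400,300)),cv2.resize(s['pixels'][250:],(400,300))])])
cv2.imwrite('pics/m1.png',cv2.cvtColor(o,cv2.COLOR_RGB2BGR))
```

```text
tcp [ 0.552  -0.1347  0.1999] yaw -168.44 q [-0.44  0.49  1.61  0.    1.04 -2.21] shift [ 1.006e-01 -5.300e-03 -1.000e-04] rows 1.9 rz 0.0015 rows 0.0
wrist filler 7735 0.11417265771507455 ((474.2588195800781, -152.0679168701172), (59.918251037597656, 60.179962158203125), 11.282720565795898)
top filler 0 ((0.0, 0.0), (0.0, 0.0), 0.0)
top 27 (np.int64(297), np.int64(310), np.int64(194), np.int64(200))
   0 0.012 22 [ 0.0032 -0.0183  0.0004] [0.0295 0.0171 0.0103] ((13.672517776489258, -0.9829282760620117), 20.257944107055664)
wrist 7267 (np.int64(197), np.int64(325), np.int64(181), np.int64(317))
   0 0.012 5617 [-0.0179 -0.0315  0.    ] [0.0332 0.0338 0.0119] ((0.1247912049293518, 1.492172360420227), 33.24380111694336)
   0.001 0.009 5390 [-0.0179 -0.0315  0.0011] [0.0332 0.0338 0.009 ] ((0.1247912049293518, 1.492172360420227), 33.24380111694336)
   0.012 0.04 225 [ 0.0038 -0.0314  0.012 ] [0.0331 0.032  0.0175] ((7.481261253356934, 0.2830162048339844), 31.90884780883789)
side 317 (np.int64(275), np.int64(299), np.int64(137), np.int64(154))
   0 0.012 171 [-0.0294 -0.0217  0.0008] [0.0359 0.035  0.0119] ((3.7272255420684814, 1.971509575843811), 34.18052673339844)
   0.001 0.009 144 [-0.0294 -0.0217  0.0011] [0.0359 0.035  0.0087] ((3.7272255420684814, 1.971509575843811), 34.18052673339844)
   0.012 0.04 43 [-0.028   0.002   0.0123] [0.0361 0.0339 0.0326] ((4.0486907958984375, 7.843163013458252), 32.38686752319336)
```

View pics/m1.png

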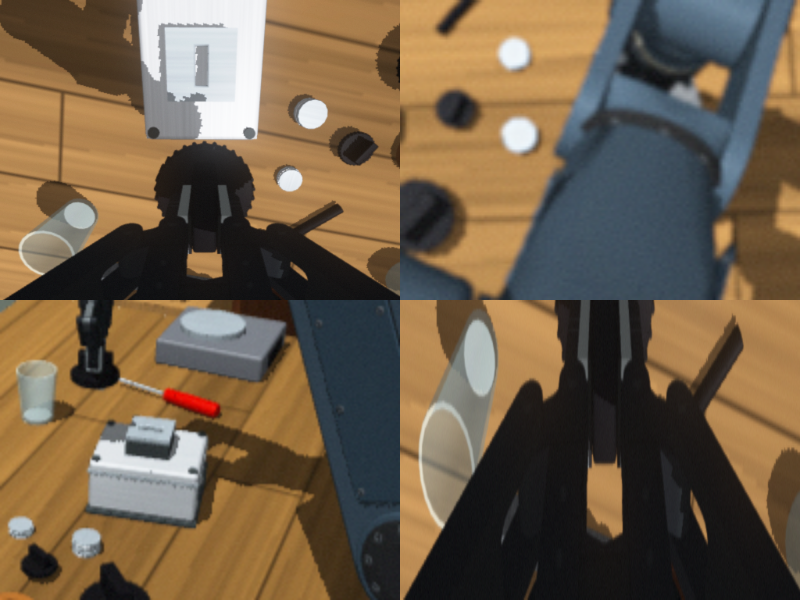

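The wrist view holds both parts at once. The cap disc's front arc is around (205,145) to (250,200) in the upper-left tile, and the filler slot is at (202,65), parallel to the fingers. I'll measure the two relative to each other in that same camera.

Run:
```python
from h import *
from scipy.optimize import least_squares
for k in range(2):
    s=snap('wrist');P=cloud(s)
    z=manip.sense();M=Ro.from_quat(z['tool_rot']).as_matrix();tc=np.array(z['tcp_pos']);L=(P-tc)@M
    g=s['pixels'].max(2)
    m=(abs(L[...,0])<.05)&(abs(L[...,1])<.05)&(L[...,2]>0.0)&(L[...,2]<.011)&(g<90)
    l=L[m];print('disc z',np.percentile(l[:,2],[5,25,50,75,95]).round(4))
    a=np.degrees(np.arctan2(l[:,1]-.0005,l[:,0]-.001));r=np.hypot(l[:,1]-.0005,l[:,0]-.001)
    E=np.array([l[i][np.argmax(r[i])] for b in range(-80,80,2) for i in[np.nonzero((a>=b)&(a<b+2))[0]] if len(i)])
    f=least_squares(lambda p:np.hypot(E[:,0]-p[0],E[:,1]-p[1])-p[2],[0,0,.032],loss='soft_l1',f_scale=.0005).x
    f2=least_squares(lambda p:np.hypot(E[:,0]-p[0],E[:,1]-p[1])-.032,[0,0],loss='soft_l1',f_scale=.0005).x
    print('cap in tool mm',(f*1000).round(2),(f2*1000).round(2))
    m=(P[...,2]>.108)&(P[...,2]<.120)&(abs(P[...,0]-.474)<.06)&(abs(P[...,1]+.155)<.06)
    q=L[m];R=cv2.minAreaRect(q[:,:2].astype(np.float32)*1000);print('filler in tool',R,q[:,2].mean().round(4))
    v,u=np.nonzero(m);w=np.zeros(m.shape,np.uint8);w[v.min()+25:v.max()-25,u.min()+25:u.max()-25]=1
    d=((g<150)&(w>0)).astype(np.uint8);n,lb,st,c=cv2.connectedComponentsWithStats(d);i=1+np.argmax(st[1:,4])
    vv,uu=np.nonzero(lb==i);rr=cv2.minAreaRect(np.stack([uu,vv],1).astype(np.float32));print('slot px',rr,u.min(),u.max(),v.min(),v.max())
    c=(ray(s,*rr[0],.1145)-tc)@M;print('slot centre tool',(c*1000).round(2))
```

```text
disc z [0.0048 0.0054 0.0058 0.0063 0.0076]
cap in tool mm [ 0.22  1.39 31.97] [0.19 1.39]
filler in tool ((79.66851806640625, -0.5970268249511719), (59.983360290527344, 60.28296661376953), 0.15188254415988922) 0.086
slot px ((264.5946044921875, 76.43243408203125), (2.959181785583496, 12.823122024536133), 9.462322235107422) 212 305 35 129
slot centre tool [84.35  3.53 85.7 ]
disc z [0.0047 0.0054 0.0058 0.0063 0.0075]
cap in tool mm [ 0.23  1.46 31.97] [0.19 1.46]
filler in tool ((79.63395690917969, -0.4635944366455078), (59.894195556640625, 60.34741973876953), 0.06514951586723328) 0.086
slot px ((264.7799987792969, 82.45999145507812), (13.01076602935791, 3.6769556999206543), 81.8698959350586) 212 305 35 129
slot centre tool [80.56  3.64 85.7 ]
```

apply_moves --claw '[-1,-1,-1,-1,-1]' --travel '[[0.02,-0.0024,0.015],[0.03,-0.0024,0.03],[0.04,-0.0024,0.044],[0.04,-0.0024,0.044],[0.04,-0.0024,0.044]]' --turn '[[0,0,0],[0,0,0],[0,0,0],[0,0,0],[0,0,0]]'

```text
t: 7.02
tcp_pos: [0.5211, -0.1444, 0.1647]
tool_rot: [-0.1, 0.995, 0.0, -0.0]
force: [-0.2, 0.2, -1.3]
finger_gap: 0.149
gripper_force: 58.9
```

apply_moves --claw '[-1,-1,-1,-1]' --travel '[[0,0,0],[0,0,0],[0,0,0],[0,0,0]]' --turn '[[0,0,0],[0,0,0],[0,0,0],[0,0,0]]'

```text
t: 7.35
tcp_pos: [0.5221, -0.1447, 0.1655]
tool_rot: [-0.1, 0.995, -0.0, 0.001]
force: [-0.2, -0.4, -2.0]
finger_gap: 0.151
gripper_force: 58.9
```

```bash
cat > rel.py <<'E'
from h import *
from scipy.optimize import least_squares
def run(fx=(-.02,.06)):
    s=snap('wrist');P=cloud(s)
    z=manip.sense();M=Ro.from_quat(z['tool_rot']).as_matrix();tc=np.array(z['tcp_pos']);L=(P-tc)@M
    g=s['pixels'].max(2)
    m=(abs(L[...,0])<.05)&(abs(L[...,1])<.05)&(L[...,2]>0.0)&(L[...,2]<.011)&(g<90)
    l=L[m];a=np.degrees(np.arctan2(l[:,1]-.001,l[:,0]-.001));r=np.hypot(l[:,1]-.001,l[:,0]-.001)
    E=np.array([l[i][np.argmax(r[i])] for b in range(-80,80,2) for i in[np.nonzero((a>=b)&(a<b+2))[0]] if len(i)])
    f2=least_squares(lambda p:np.hypot(E[:,0]-p[0],E[:,1]-p[1])-.032,[0,0],loss='soft_l1',f_scale=.0005).x
    m=(P[...,2]>.108)&(P[...,2]<.120)&(abs(P[...,0]-.474)<.06)&(abs(P[...,1]+.155)<.06)
    q=L[m]*1000
    print('tcp',tc.round(4),'yaw',yaw().round(2),'cap',(f2*1000).round(2),'filler',len(q),cv2.minAreaRect(q[:,:2].astype(np.float32)),'z',q[:,2].mean().round(2),q[:,:2].min(0),q[:,:2].max(0))
    # y extent of the block per x slice, hull-free
    for x0 in range(int(q[:,0].max())-22,int(q[:,0].max())-2,6):
        k=q[(q[:,0]>x0)&(q[:,0]<x0+6),1]; print(x0,k.min().round(2),k.max().round(2),((k.min()+k.max())/2).round(2))
    return s
if __name__=='__main__':
    s=run(); cv2.imwrite('pics/w5.png',cv2.cvtColor(s['pixels'],cv2.COLOR_RGB2BGR))
E
python3 rel.py
```

```text
tcp [ 0.5219 -0.1446  0.1654] yaw -168.53 cap [-0.01  1.05] filler 9073 ((48.05487060546875, 2.0980072021484375), (60.01005935668945, 60.19200897216797), 0.3307438790798187) z 51.11 [ 17.94240804 -27.99416473] [78.10101673 32.34888293]
56 -27.81 32.01 2.1
62 -27.81 32.24 2.21
68 -27.85 32.22 2.18
74 -27.75 32.35 2.3
```

View pics/w5.png

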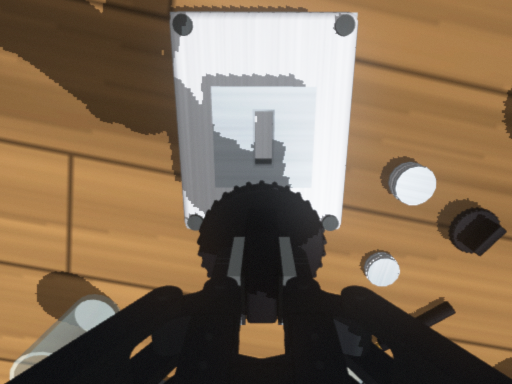

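The slot at (264,135) lines up with the fingers. Measured relative to the cap, the filler is 48 mm ahead and about 1 mm to +y. I'll move over it and then check from the side.

apply_moves --claw '[-1,-1,-1,-1,-1]' --travel '[[0.02,0.0011,0],[0.04,0.0011,0],[0.06,0.0011,0],[0.06,0.0011,0.008],[0.06,0.0011,0.015]]' --turn '[[0,0,0],[0,0,0],[0,0,0],[0,0,0],[0,0,0]]'

```text
t: 7.82
tcp_pos: [0.4743, -0.1535, 0.153]
tool_rot: [-0.099, 0.995, -0.0, 0.001]
force: [0.8, -0.3, -1.6]
finger_gap: 0.149
gripper_force: 58.9
```

apply_moves --claw '[-1,-1,-1,-1]' --travel '[[0,0,0],[0,0,0],[0,0,0],[0,0,0]]' --turn '[[0,0,0],[0,0,0],[0,0,0],[0,0,0]]'

```text
t: 8.15
tcp_pos: [0.4749, -0.1533, 0.1529]
tool_rot: [-0.1, 0.995, -0.0, 0.0]
force: [-0.3, -0.1, -1.9]
finger_gap: 0.15
gripper_force: 58.9
```

Run:
```python
from rel import *
s=run()
S=snap('side');o=np.hstack([cv2.resize(s['pixels'][40:260,130:400],(400,326)),cv2.resize(S['pixels'][140:230,270:380],(400,326),interpolation=cv2.INTER_CUBIC)])
cv2.imwrite('pics/m2.png',cv2.cvtColor(o,cv2.COLOR_RGB2BGR))
```

```text
tcp [ 0.4748 -0.1533  0.153 ] yaw -168.52 cap [0.05 1.  ] filler 1895 ((20.53531265258789, 1.3298263549804688), (20.198122024536133, 60.171058654785156), 0.10995751619338989) z 39.22 [ 10.37853195 -28.7374937 ] [30.67752933 31.39594906]
8 -28.58 31.4 1.41
14 -28.65 31.26 1.31
20 -28.42 31.4 1.49
26 -28.74 31.23 1.24
```

View pics/m2.png

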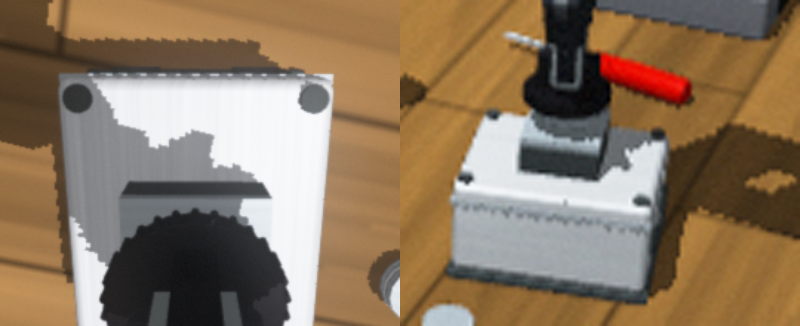

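The cap is centred over the filler to within about 0.5 mm. After a small correction I'll descend slowly, watching the force.

apply_moves --claw '[-1,-1,-1,-1,-1]' --travel '[[0.0005,0.0003,0.002],[0.0005,0.0003,0.004],[0.0005,0.0003,0.006],[0.0005,0.0003,0.008],[0.0005,0.0003,0.01]]' --turn '[[0,0,0],[0,0,0],[0,0,0],[0,0,0],[0,0,0]]'

```text
t: 8.67
tcp_pos: [0.4736, -0.1531, 0.1447]
tool_rot: [-0.1, 0.995, 0.0, -0.0]
force: [-1.0, 0.2, -1.8]
finger_gap: 0.153
gripper_force: 58.9
```

apply_moves --claw '[-1,-1,-1]' --travel '[[0,0,0.001],[0,0,0.002],[0,0,0.002]]' --turn '[[0,0,0],[0,0,0],[0,0,0]]'

```text
t: 8.92
tcp_pos: [0.4736, -0.1531, 0.1431]
tool_rot: [-0.1, 0.995, 0.0, -0.0]
force: [0.8, -0.5, -1.5]
finger_gap: 0.15
gripper_force: 58.9
```

There's no contact force with the key's underside about 5 mm below the plate's top, so the key is in the slot. I'll continue down.

apply_moves --claw '[-1,-1,-1,-1,-1]' --travel '[[0,0,0.003],[0,0,0.005],[0,0,0.007],[0,0,0.009],[0,0,0.01]]' --turn '[[0,0,0],[0,0,0],[0,0,0],[0,0,0],[0,0,0]]'

```text
t: 9.33
tcp_pos: [0.4736, -0.153, 0.135]
tool_rot: [-0.1, 0.995, 0.0, -0.0]
force: [-0.1, -0.3, -1.6]
finger_gap: 0.151
gripper_force: 58.9
```

apply_moves --claw '[-1,-1,-1,-1]' --travel '[[0,0,0.001],[0,0,0.002],[0,0,0.003],[0,0,0.003]]' --turn '[[0,0,0],[0,0,0],[0,0,0],[0,0,0]]'

```text
t: 9.67
tcp_pos: [0.4736, -0.1531, 0.1328]
tool_rot: [-0.1, 0.995, 0.0, -0.0]
force: [0.9, -0.4, -1.9]
finger_gap: 0.149
gripper_force: 58.9
```

apply_moves --claw '[-1,-1,-1,-1]' --travel '[[0,0,0.0006],[0,0,0.0012],[0,0,0.0012],[0,0,0.0012]]' --turn '[[0,0,0],[0,0,0],[0,0,0],[0,0,0]]'

```text
t: 10.0
tcp_pos: [0.4737, -0.1531, 0.132]
tool_rot: [-0.1, 0.995, -0.0, 0.0]
force: [-0.6, -0.0, -2.3]
finger_gap: 0.15
gripper_force: 59.1
```

Run:
```python
from h import *
s=manip.sense();print(s['tcp_pos'],s['force'],s['ft_torque'],yaw())
```

```text
[ 0.4737307  -0.15312413  0.13198177] [-6.48386432e-01 -5.42075983e-04 -2.26867292e+00] [ 0.00062924  0.0095903  -0.00125137] -168.5454575820539
```

apply_moves --claw '[-1,-1,-1,-1]' --travel '[[0,0,0.0006],[0,0,0.0012],[0,0,0.0012],[0,0,0.0012]]' --turn '[[0,0,0],[0,0,0],[0,0,0],[0,0,0]]'

```text
t: 10.33
tcp_pos: [0.4737, -0.1531, 0.1319]
tool_rot: [-0.1, 0.995, -0.0, 0.0]
force: [-1.5, 0.9, 6.4]
finger_gap: 0.149
gripper_force: 60.0
```

The cap is seated: contact at TCP z = 0.1319 with about 8 N. Now I'll turn clockwise, fast within the surely free 22° and then in small steps, watching the moment about z.

apply_moves --claw '[-1,-1,-1,-1,-1]' --travel '[[0,0,0],[0,0,0],[0,0,0],[0,0,0],[0,0,0]]' --turn '[[0,0,0.03],[0,0,0.06],[0,0,0.09],[0,0,0.12],[0,0,0.12]]'

```text
t: 10.75
tcp_pos: [0.4745, -0.1536, 0.1319]
tool_rot: [0.089, 0.996, -0.001, 0.001]
force: [-0.1, -0.4, 6.0]
finger_gap: 0.149
gripper_force: 60.0
```

```bash
cat > st.py <<'E'
from h import *
s=manip.sense();print(np.round(s['tcp_pos'],4),'F',np.round(s['force'],1),'T',np.round(s['ft_torque'],3),'cw',round(191.455-yaw()%360,2),'t',round(s['t'],2),'q6',round(s['q'][5],2))
E
python3 st.py
```

```text
[ 0.4745 -0.1536  0.1319] F [-0.1 -0.4  6. ] T [ 0.031  0.066 -0.06 ] cw 21.71 t 10.75 q6 -1.93
```

apply_moves --claw '[-1,-1,-1,-1]' --travel '[[0,0,0],[0,0,0],[0,0,0],[0,0,0]]' --turn '[[0,0,0.008],[0,0,0.016],[0,0,0.016],[0,0,0.016]]'

```text
t: 11.08
tcp_pos: [0.4746, -0.1536, 0.132]
tool_rot: [0.112, 0.994, -0.001, 0.001]
force: [-0.1, 0.3, 5.8]
finger_gap: 0.154
gripper_force: 60.0
```

```bash
python3 st.py
```

```text
[ 0.4746 -0.1536  0.132 ] F [-0.1  0.3  5.8] T [ 0.035  0.124 -0.086] cw 24.37 t 11.08 q6 -1.88
```

apply_moves --claw '[-1,-1,-1,-1]' --travel '[[0,0,0],[0,0,0],[0,0,0],[0,0,0]]' --turn '[[0,0,0.008],[0,0,0.016],[0,0,0.016],[0,0,0.016]]'

```text
t: 11.42
tcp_pos: [0.4746, -0.1536, 0.1319]
tool_rot: [0.137, 0.991, -0.0, 0.001]
force: [0.1, 0.3, 6.5]
finger_gap: 0.149
gripper_force: 60.0
```

```bash
python3 st.py
```

```text
[ 0.4746 -0.1536  0.1319] F [0.1 0.3 6.5] T [ 0.067  0.101 -0.093] cw 27.24 t 11.42 q6 -1.83
```

apply_moves --claw '[-1,-1,-1,-1]' --travel '[[0,0,0],[0,0,0],[0,0,0],[0,0,0]]' --turn '[[0,0,0.008],[0,0,0.016],[0,0,0.016],[0,0,0.016]]'

```text
t: 11.75
tcp_pos: [0.4746, -0.1537, 0.1319]
tool_rot: [0.162, 0.987, -0.0, 0.001]
force: [-0.1, 0.0, 6.2]
finger_gap: 0.151
gripper_force: 60.0
```

```bash
python3 st.py
```

```text
[ 0.4746 -0.1537  0.1319] F [-0.1  0.   6.2] T [ 0.033  0.102 -0.095] cw 30.12 t 11.75 q6 -1.78
```

The moment is steady at −0.09 N m, which is friction only. I'll keep stepping.

apply_moves --claw '[-1,-1,-1,-1]' --travel '[[0,0,0],[0,0,0],[0,0,0],[0,0,0]]' --turn '[[0,0,0.008],[0,0,0.016],[0,0,0.016],[0,0,0.016]]'

```text
t: 12.08
tcp_pos: [0.4746, -0.1537, 0.1319]
tool_rot: [0.187, 0.982, -0.0, 0.001]
force: [0.0, 0.4, 6.0]
finger_gap: 0.154
gripper_force: 60.0
```

```bash
python3 st.py
```

```text
[ 0.4746 -0.1537  0.1319] F [0.  0.4 6. ] T [ 0.031  0.075 -0.076] cw 33.01 t 12.08 q6 -1.73
```

apply_moves --claw '[-1,-1,-1,-1]' --travel '[[0,0,0],[0,0,0],[0,0,0],[0,0,0]]' --turn '[[0,0,0.008],[0,0,0.016],[0,0,0.016],[0,0,0.016]]'

```text
t: 12.42
tcp_pos: [0.4746, -0.1537, 0.1319]
tool_rot: [0.212, 0.977, -0.0, 0.001]
force: [-0.6, 0.5, 6.1]
finger_gap: 0.15
gripper_force: 60.0
```

```bash
python3 st.py
```

```text
[ 0.4746 -0.1537  0.1319] F [-0.6  0.5  6.1] T [ 0.03   0.066 -0.072] cw 35.88 t 12.42 q6 -1.68
```

apply_moves --claw '[-1,-1,-1,-1]' --travel '[[0,0,0],[0,0,0],[0,0,0],[0,0,0]]' --turn '[[0,0,0.008],[0,0,0.016],[0,0,0.016],[0,0,0.016]]'

```text
t: 12.75
tcp_pos: [0.4747, -0.1537, 0.1319]
tool_rot: [0.236, 0.972, -0.0, 0.001]
force: [0.1, 0.7, 5.3]
finger_gap: 0.149
gripper_force: 59.9
```

```bash
python3 st.py
```

```text
[ 0.4747 -0.1537  0.1319] F [0.1 0.7 5.3] T [ 0.053  0.076 -0.   ] cw 38.76 t 12.75 q6 -1.63
```

apply_moves --claw '[-1,-1,-1,-1]' --travel '[[0,0,0],[0,0,0],[0,0,0],[0,0,0]]' --turn '[[0,0,0.004],[0,0,0.008],[0,0,0.008],[0,0,0.008]]'

```text
t: 13.08
tcp_pos: [0.4748, -0.1537, 0.1319]
tool_rot: [0.248, 0.969, -0.0, 0.001]
force: [0.8, 0.6, 5.6]
finger_gap: 0.149
gripper_force: 59.9
```

```bash
python3 st.py
```

```text
[ 0.4748 -0.1537  0.1319] F [0.8 0.6 5.6] T [0.039 0.039 0.014] cw 40.18 t 13.08 q6 -1.61
```

apply_moves --claw '[-1,-1,-1,-1]' --travel '[[0,0,0],[0,0,0],[0,0,0],[0,0,0]]' --turn '[[0,0,0.004],[0,0,0.008],[0,0,0.008],[0,0,0.008]]'

```text
t: 13.42
tcp_pos: [0.4748, -0.1537, 0.132]
tool_rot: [0.26, 0.966, -0.0, 0.001]
force: [-0.5, 2.1, 5.6]
finger_gap: 0.151
gripper_force: 59.9
```

```bash
python3 st.py
```

```text
[ 0.4748 -0.1537  0.132 ] F [-0.5  2.1  5.6] T [0.061 0.013 0.032] cw 41.6 t 13.42 q6 -1.58
```

apply_moves --claw '[-1,-1,-1,-1]' --travel '[[0,0,0],[0,0,0],[0,0,0],[0,0,0]]' --turn '[[0,0,0.004],[0,0,0.008],[0,0,0.008],[0,0,0.008]]'

```text
t: 13.75
tcp_pos: [0.4748, -0.1536, 0.1319]
tool_rot: [0.272, 0.962, -0.0, 0.001]
force: [0.2, 0.3, 5.0]
finger_gap: 0.148
gripper_force: 59.9
```

```bash
python3 st.py
```

```text
[ 0.4748 -0.1536  0.1319] F [0.2 0.3 5. ] T [0.113 0.016 0.134] cw 43.02 t 13.75 q6 -1.56
```

apply_moves --claw '[-1,-1,-1,-1]' --travel '[[0,0,0],[0,0,0],[0,0,0],[0,0,0]]' --turn '[[0,0,0.004],[0,0,0.008],[0,0,0.008],[0,0,0.008]]'

```text
t: 14.08
tcp_pos: [0.4749, -0.1536, 0.1319]
tool_rot: [0.284, 0.959, -0.0, 0.002]
force: [0.6, 0.4, 6.0]
finger_gap: 0.154
gripper_force: 59.9
```

```bash
python3 st.py
```

```text
[ 0.4749 -0.1536  0.1319] F [0.6 0.4 6. ] T [ 0.128 -0.014  0.133] cw 44.45 t 14.08 q6 -1.53
```

apply_moves --claw '[-1,-1,-1,-1]' --travel '[[0,0,0],[0,0,0],[0,0,0],[0,0,0]]' --turn '[[0,0,0.004],[0,0,0.008],[0,0,0.008],[0,0,0.008]]'

```text
t: 14.42
tcp_pos: [0.4748, -0.1536, 0.1319]
tool_rot: [0.296, 0.955, -0.0, 0.001]
force: [0.5, 0.5, 5.5]
finger_gap: 0.152
gripper_force: 59.9
```

```bash
python3 st.py
```

```text
[ 0.4748 -0.1536  0.1319] F [0.5 0.5 5.5] T [0.068 0.005 0.089] cw 45.92 t 14.42 q6 -1.51
```

apply_moves --claw '[-1,-1,-1,-1]' --travel '[[0,0,0],[0,0,0],[0,0,0],[0,0,0]]' --turn '[[0,0,0.004],[0,0,0.008],[0,0,0.008],[0,0,0.008]]'

```text
t: 14.75
tcp_pos: [0.4748, -0.1537, 0.1319]
tool_rot: [0.308, 0.951, -0.0, 0.002]
force: [0.4, 0.2, 5.1]
finger_gap: 0.151
gripper_force: 59.9
```

```bash
python3 st.py
```

```text
[ 0.4748 -0.1537  0.1319] F [0.4 0.2 5.1] T [0.024 0.029 0.066] cw 47.38 t 14.75 q6 -1.48
```

apply_moves --claw '[-1,-1,-1,-1]' --travel '[[0,0,0],[0,0,0],[0,0,0],[0,0,0]]' --turn '[[0,0,0.004],[0,0,0.008],[0,0,0.008],[0,0,0.008]]'

```text
t: 15.08
tcp_pos: [0.4748, -0.1537, 0.1319]
tool_rot: [0.32, 0.947, -0.0, 0.002]
force: [-0.4, -0.2, 5.5]
finger_gap: 0.148
gripper_force: 59.9
```

```bash
python3 st.py
```

```text
[ 0.4748 -0.1537  0.1319] F [-0.4 -0.2  5.5] T [ 0.032  0.037 -0.007] cw 48.83 t 15.08 q6 -1.46
```

apply_moves --claw '[-1,-1,-1,-1]' --travel '[[0,0,0],[0,0,0],[0,0,0],[0,0,0]]' --turn '[[0,0,0.004],[0,0,0.008],[0,0,0.008],[0,0,0.008]]'

```text
t: 15.42
tcp_pos: [0.4747, -0.1537, 0.1319]
tool_rot: [0.332, 0.943, -0.0, 0.001]
force: [-0.1, -0.2, 5.7]
finger_gap: 0.152
gripper_force: 59.9
```

```bash
python3 st.py
```

```text
[ 0.4747 -0.1537  0.1319] F [-0.1 -0.2  5.7] T [ 0.05   0.096 -0.018] cw 50.27 t 15.42 q6 -1.43
```

apply_moves --claw '[-1,-1,-1,-1]' --travel '[[0,0,0],[0,0,0],[0,0,0],[0,0,0]]' --turn '[[0,0,0.004],[0,0,0.008],[0,0,0.008],[0,0,0.008]]'

```text
t: 15.75
tcp_pos: [0.4747, -0.1538, 0.1319]
tool_rot: [0.344, 0.939, -0.0, 0.001]
force: [-0.3, -0.0, 5.7]
finger_gap: 0.15
gripper_force: 59.9
```

```bash
python3 st.py
```

```text
[ 0.4747 -0.1538  0.1319] F [-0.3 -0.   5.7] T [ 0.     0.111 -0.032] cw 51.7 t 15.75 q6 -1.41
```

apply_moves --claw '[-1,-1,-1,-1]' --travel '[[0,0,0],[0,0,0],[0,0,0],[0,0,0]]' --turn '[[0,0,0.004],[0,0,0.008],[0,0,0.008],[0,0,0.008]]'

```text
t: 16.08
tcp_pos: [0.4747, -0.1538, 0.1319]
tool_rot: [0.356, 0.935, -0.0, 0.001]
force: [-0.1, -1.0, 6.3]
finger_gap: 0.149
gripper_force: 59.9
```

```bash
python3 st.py
```

```text
[ 0.4747 -0.1538  0.1319] F [-0.1 -1.   6.3] T [-0.087  0.136 -0.009] cw 53.14 t 16.08 q6 -1.38
```

apply_moves --claw '[-1,-1,-1,-1]' --travel '[[0,0,0],[0,0,0],[0,0,0],[0,0,0]]' --turn '[[0,0,0.004],[0,0,0.008],[0,0,0.008],[0,0,0.008]]'

```text
t: 16.42
tcp_pos: [0.4746, -0.1538, 0.1319]
tool_rot: [0.368, 0.93, -0.0, 0.001]
force: [-0.4, -0.3, 4.3]
finger_gap: 0.148
gripper_force: 60.0
```

```bash
python3 st.py; sleep 0
python3 - <<'E'
from h import *
s=snap('wrist');cv2.imwrite('pics/w6.png',cv2.cvtColor(s['pixels'][100:384,120:400],cv2.COLOR_RGB2BGR))
E
```

```text
[ 0.4746 -0.1538  0.1319] F [-0.4 -0.3  4.3] T [-0.068  0.112 -0.018] cw 54.58 t 16.42 q6 -1.36
```

apply_moves --claw '[-1,-1,-1,-1]' --travel '[[0,0,0],[0,0,0],[0,0,0],[0,0,0]]' --turn '[[0,0,0.004],[0,0,0.008],[0,0,0.008],[0,0,0.008]]'

```text
t: 16.8
tcp_pos: [0.4747, -0.1538, 0.132]
tool_rot: [0.379, 0.925, -0.0, 0.001]
force: [-0.1, -0.4, 5.2]
finger_gap: 0.154
gripper_force: 59.9
```

```bash
python3 st.py
```

```text
[ 0.4747 -0.1538  0.132 ] F [-0.1 -0.4  5.2] T [ 0.022  0.136 -0.002] cw 56.02 t 16.8 q6 -1.33
```

apply_moves --claw '[-1,-1,-1,-1]' --travel '[[0,0,0],[0,0,0],[0,0,0],[0,0,0]]' --turn '[[0,0,0.004],[0,0,0.008],[0,0,0.008],[0,0,0.008]]'

```text
t: 17.13
tcp_pos: [0.4749, -0.1537, 0.1319]
tool_rot: [0.391, 0.921, -0.0, 0.002]
force: [0.1, -0.1, 5.2]
finger_gap: 0.15
gripper_force: 59.9
```

```bash
python3 st.py
```

```text
[ 0.4749 -0.1537  0.1319] F [ 0.1 -0.1  5.2] T [ 0.09   0.042 -0.016] cw 57.46 t 17.13 q6 -1.31
```

The first click's torque rose, peaked at about 0.2 N m at 44° and fell off past the crest. The lateral-moment signature of the stop has just come back, about 18° later, so I'll release here.

apply_moves --claw '[-0.6,-0.5,-0.4,-0.3,-0.2]' --travel '[[0,0,0],[0,0,0],[0,0,0],[0,0,0],[0,0,0]]' --turn '[[0,0,0],[0,0,0],[0,0,0],[0,0,0],[0,0,0]]'

```text
t: 17.55
tcp_pos: [0.4735, -0.153, 0.1308]
tool_rot: [0.392, 0.92, 0.0, -0.0]
force: [0.2, -0.1, -0.2]
finger_gap: 0.403
gripper_force: 0.0
```

apply_moves --claw '[0,0,0.2,0.2,0.2]' --travel '[[0,0,0],[0,0,-0.005],[0,0,-0.03],[0,0,-0.07],[0,0,-0.11]]' --turn '[[0,0,0],[0,0,0],[0,0,0],[0,0,0],[0,0,0]]'

```text
t: 17.97
tcp_pos: [0.4728, -0.1526, 0.2193]
tool_rot: [0.392, 0.92, 0.0, -0.002]
force: [0.6, -1.0, -0.3]
finger_gap: 0.594
gripper_force: 0.0
```

apply_moves --claw '[0.2,0.2,0.2,0.2,0.2]' --travel '[[-0.05,0,0],[-0.08,0,0],[-0.08,0,0],[-0.08,0,0],[-0.08,0,0]]' --turn '[[0,0,0],[0,0,0],[0,0,0],[0,0,0],[0,0,0]]'

```text
t: 18.38
tcp_pos: [0.517, -0.1985, 0.2185]
tool_rot: [0.392, 0.92, 0.0, -0.001]
force: [-1.1, 0.2, -0.2]
finger_gap: 0.599
gripper_force: 0.0
```

```bash
python3 st.py
python3 - <<'E'
from h import *
s=snap('wrist','w7.png');P=cloud(s)
near=np.hypot(P[...,0]-.474,P[...,1]+.154)<.05
for z0,z1 in[(.147,.165),(.122,.134)]:
    m=near&(P[...,2]>z0)&(P[...,2]<z1)&(s['pixels'].max(2)<100); q=P[m]
    if len(q): print(len(q),np.percentile(q[:,2],[5,50,95]).round(4),cv2.minAreaRect(q[:,:2].astype(np.float32)*1000))
E
```

```text
[ 0.517  -0.1985  0.2185] F [-1.1  0.2 -0.2] T [ 0.046 -0.     0.072] cw 57.61 t 18.38 q6 -1.33
1619 [0.1528 0.1541 0.1552] ((475.0649719238281, -152.7610626220703), (13.464726448059082, 45.71718215942383), 44.47932052612305)
4878 [0.125  0.1262 0.1273] ((474.6901550292969, -152.67697143554688), (64.38665771484375, 64.6624755859375), 30.38228416442871)
```

View pics/w7.png

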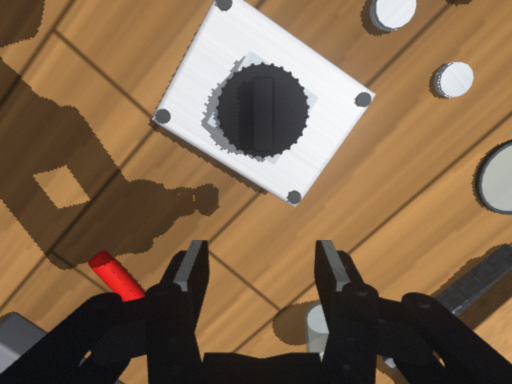

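The picture shows the cap lying flat and centred at (263,110), with its bar still at −45.5° (57° clockwise of the slot), so it hasn't sprung back. I'll check the moment sensor's zero to be sure that the click was real.

apply_moves --claw '[0.2,0.2,0.2,0.2]' --travel '[[0,0,0],[0,0,0],[0,0,0],[0,0,0]]' --turn '[[0,0,0],[0,0,0],[0,0,0],[0,0,0]]'

```text
t: 18.77
tcp_pos: [0.5178, -0.1988, 0.219]
tool_rot: [0.392, 0.92, 0.0, -0.0]
force: [0.6, -0.1, -0.3]
finger_gap: 0.596
gripper_force: 0.0
```

Run:
```python
from h import *
for k in range(6):
    s=snap('wrist');z=manip.sense();P=cloud(s)
    m=(np.hypot(P[...,0]-.474,P[...,1]+.154)<.05)&(P[...,2]>.147)&(P[...,2]<.165)&(s['pixels'].max(2)<100);q=P[m]
    print(np.round(z['ft_torque'],3),np.round(z['force'],1),cv2.minAreaRect(q[:,:2].astype(np.float32)*1000)[2])
plan([.474,-.1535,.135],134.3)
```

```text
[-0.002 -0.016 -0.02 ] [ 0.2 -0.7 -0.3] 44.49088668823242
[ 0.009 -0.05  -0.037] [-0.1  0.2  0.2] 44.495201110839844
[ 0.028  0.024 -0.008] [ 0.   0.8 -0.9] 44.50126266479492
[ 0.053 -0.007  0.011] [ 0.7  0.5 -0. ] 44.450992584228516
[0.025 0.005 0.016] [ 0.1  0.3 -0.2] 44.63526916503906
[ 0.014 -0.008 -0.011] [-0.3 -0.5  0.1] 44.418575286865234
tcp [ 0.518  -0.1992  0.219 ] yaw 133.85 q [-0.57  0.45  1.62  0.    1.07 -1.33] shift [ 7.94e-02 -1.00e-04  1.05e-01] rows 2.5 rz -0.0025 rows 0.1
```

The moment zero is ±0.03 N m, so the 0.2 N m bump was real. For certainty I'll regrip and turn about 3° further, which is still well short of the second crest, and release. If the key is at its stop one notch on, the bar should spring back to 57°.

apply_moves --claw '[0.2,0.2,0.2,0.2,0.2]' --travel '[[0.045,0,0],[0.0795,0,0],[0.0795,0,0.05],[0.0795,0,0.09],[0.0795,0,0.107]]' --turn '[[0,0,0],[0,0,0],[0,0,0],[0,0,0],[0,0,0]]'

```text
t: 19.48
tcp_pos: [0.472, -0.1521, 0.131]
tool_rot: [0.392, 0.92, 0.0, -0.002]
force: [-0.4, 0.5, -0.4]
finger_gap: 0.597
gripper_force: 0.0
```

apply_moves --claw '[0.2,0,-0.5,-1,-1]' --travel '[[0,0,0],[0,0,0],[0,0,0],[0,0,0],[0,0,0]]' --turn '[[0,0,0],[0,0,0],[0,0,0],[0,0,0],[0,0,0]]' --newtons 40

```text
t: 19.9
tcp_pos: [0.4752, -0.154, 0.1348]
tool_rot: [0.392, 0.92, -0.0, 0.002]
force: [0.3, 0.4, 0.8]
finger_gap: 0.155
gripper_force: 40.1
```

apply_moves --claw '[-1,-1,-1,-1,-1]' --travel '[[0,0,0],[0,0,0],[0,0,0],[0,0,0],[0,0,0]]' --turn '[[0,0,0],[0,0,0],[0,0,0],[0,0,0],[0,0,0]]'

```text
t: 20.32
tcp_pos: [0.4752, -0.1539, 0.1347]
tool_rot: [0.392, 0.92, -0.0, 0.002]
force: [1.2, 1.0, 6.1]
finger_gap: 0.153
gripper_force: 40.9
```

```bash
python3 st.py
```

```text
[ 0.4752 -0.1539  0.1347] F [1.2 1.  6.1] T [ 0.073 -0.078  0.04 ] cw 57.6 t 20.32 q6 -1.3
```

apply_moves --claw '[-1,-1,-1,-1]' --travel '[[0,0,0],[0,0,0],[0,0,0],[0,0,0]]' --turn '[[0,0,0.004],[0,0,0.008],[0,0,0.008],[0,0,0.008]]'

```text
t: 20.65
tcp_pos: [0.4753, -0.154, 0.1348]
tool_rot: [0.403, 0.915, -0.0, 0.002]
force: [1.1, 0.7, 6.4]
finger_gap: 0.157
gripper_force: 40.9
```

```bash
python3 st.py
```

```text
[ 0.4753 -0.154   0.1348] F [1.1 0.7 6.4] T [ 0.099 -0.078  0.092] cw 59.03 t 20.65 q6 -1.28
```

apply_moves --claw '[-1,-1,-1,-1]' --travel '[[0,0,0],[0,0,0],[0,0,0],[0,0,0]]' --turn '[[0,0,0.004],[0,0,0.008],[0,0,0.008],[0,0,0.008]]'

```text
t: 20.98
tcp_pos: [0.4753, -0.154, 0.1348]
tool_rot: [0.415, 0.91, -0.0, 0.002]
force: [0.3, 0.9, 6.0]
finger_gap: 0.153
gripper_force: 40.9
```

```bash
python3 st.py
```

```text
[ 0.4753 -0.154   0.1348] F [0.3 0.9 6. ] T [ 0.122 -0.085  0.088] cw 60.45 t 20.98 q6 -1.25
```

apply_moves --claw '[-0.6,-0.5,-0.4,-0.3,-0.2]' --travel '[[0,0,0],[0,0,0],[0,0,0],[0,0,0],[0,0,0]]' --turn '[[0,0,0],[0,0,0],[0,0,0],[0,0,0],[0,0,0]]'

```text
t: 21.4
tcp_pos: [0.4737, -0.1533, 0.1332]
tool_rot: [0.415, 0.91, 0.0, -0.0]
force: [-0.2, -0.2, -0.1]
finger_gap: 0.402
gripper_force: 0.0
```

apply_moves --claw '[0,0,0.2,0.2,0.2]' --travel '[[0,0,0],[0,0,-0.005],[0,0,-0.03],[0,0,-0.07],[0,0,-0.11]]' --turn '[[0,0,0],[0,0,0],[0,0,0],[0,0,0],[0,0,0]]'

```text
t: 21.82
tcp_pos: [0.4731, -0.1529, 0.2217]
tool_rot: [0.415, 0.91, 0.0, -0.002]
force: [0.3, -0.7, -0.6]
finger_gap: 0.603
gripper_force: 0.0
```

apply_moves --claw '[0.2,0.2,0.2,0.2,0.2]' --travel '[[-0.05,0,0],[-0.08,0,0],[-0.08,0,0],[-0.08,0,0],[-0.08,0,0]]' --turn '[[0,0,0],[0,0,0],[0,0,0],[0,0,0],[0,0,0]]'

```text
t: 22.23
tcp_pos: [0.5149, -0.2009, 0.2209]
tool_rot: [0.415, 0.91, 0.0, -0.001]
force: [-1.2, 0.2, -0.5]
finger_gap: 0.596
gripper_force: 0.0
```

apply_moves --claw '[0.2,0.2,0.2,0.2]' --travel '[[0,0,0],[0,0,0],[0,0,0],[0,0,0]]' --turn '[[0,0,0],[0,0,0],[0,0,0],[0,0,0]]'

```text
t: 22.57
tcp_pos: [0.5156, -0.2012, 0.2213]
tool_rot: [0.415, 0.91, 0.0, -0.0]
force: [-0.2, -0.2, -0.1]
finger_gap: 0.599
gripper_force: 0.0
```

```bash
python3 st.py
python3 - <<'E'
from h import *
s=snap('wrist');P=cloud(s)
n=(np.hypot(P[...,0]-.474,P[...,1]+.154)<.05)&(s['pixels'].max(2)<100)
for a,b in((.147,.165),(.122,.134)):
    q=P[n&(P[...,2]>a)&(P[...,2]<b)];print(q.mean(0).round(4),cv2.minAreaRect(q[:,:2].astype(np.float32)*1000))
E
```

```text
[ 0.5156 -0.2012  0.2213] F [-0.2 -0.2 -0.1] T [ 0.031 -0.039  0.028] cw 60.46 t 22.57 q6 -1.29
[ 0.4745 -0.1517  0.154 ] ((475.199951171875, -152.3768310546875), (13.946955680847168, 46.0198974609375), 44.279029846191406)
[ 0.4737 -0.1516  0.1262] ((474.8208312988281, -152.84320068359375), (64.80585479736328, 64.60228729248047), 21.40423011779785)
```

After turning to 60.5°, the bar sprang back to 57.1°. That is exactly one 18° notch past the stop found near 39°, where the first torque bump began. The click is confirmed and the cap is flat and released, so I'm handing in.

```bash
python3 -c "
from station import manip
print(manip.sign_off())"
```

```text
the job is handed in; nothing more can be done
None
```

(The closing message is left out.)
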